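# Push the stuck orange tube insert out of its centrifuge bucket

## Robot

A 6-joint arm with a two-finger parallel gripper is mounted at the origin on the work surface. World frame = base frame: x ahead of the robot, y to its left, z up, the work surface at z = 0. Lengths are in m, angles in rad, forces in N, time in s.
With the tool pointing down it reaches from about 0.35 to 0.975 m from the base axis. Payload 4.9 kg.
Tool frame: the origin (TCP) lies midway between the tips of the shut fingers; the grasp point (between the pads) lies 19 mm behind it; z points along the fingers, y is the line along which they close (so a half turn about z gives the same grasp; the last joint's range is limited). The gripper opens to 85 mm and grips with 20 to 120 N. Pads are 22 mm wide; open, the fingers measure 114 mm over their backs; the gripper's body (76 mm by 85 mm) begins 54 mm behind the grasp point. The pads swing forward as they close: fully open they stand 13 mm farther back than shut.
Start: joints at [-1.413, 0.053, 1.613, -0, 1.476, -0.119], TCP at [0.171, -0.601, 0.211] pointing down, gripper open.
Joint ranges: [-3.01, 3.01], [-1.01, 2.22], [0.06, 2.58], [-1.02, 4.17], [0.09, 2.62], [-3.14, 3.14]. Speed limits (rad/s): [2.57, 2.57, 3.14, 3.14, 3.14, 3.14].

## Interface

Orientations are given as a rotation vector (axis times angle).
In Python, from station import ctrl, optics, job gives the robot as it stands.
- The arm moves only by the shell command python3 -m jog 'ROWS' [OPENING] [FORCE]. ROWS is JSON, a list of rows, each a list of 2 entries, a list of its own where there are three numbers: the shift along the tool's x, y, z in m, then the turn, a rotation vector about the tool's x, y, z in rad. A call has 1 to 5 rows; each row is the pose to reach, as a shift and turn from the pose commanded when the call began, along the tool's axes at that moment; what a row does not reach only later rows make up. A row lasts 1/10 s, in which the tool goes at most 50 mm and 8.59 degrees, less where a joint would pass 70% of its speed; a pose out of reach is approached as far as the arm can. A call with a gripper value outside its range is refused whole. OPENING is the opening, from 0 (shut) to 1 (fully open), set as the call begins (- or left out, the last holds). The fingers move at their own pace and stop on an object; FORCE is the grip in N (left out, the last holds). Time passes only in rows, so rows that repeat a pose let the fingers close. It gives the time, the measured TCP pose, the force, the opening and the grip force at its end, in the units of the state.
- ctrl.get_obs(): the state, without advancing time (a new reading comes with each control period).
- optics.get_image(name): name is "scene" or "top" or "wrist"; returns a dict with "image" (480x640x3 uint8, blue, green, red), "fx", "fy", "cx", "cy" (pixels), "rvec" (rotation vector, rad) and "tvec" (3), from world to camera coordinates, as OpenCV has them; the wrist camera has in their place "mount" (4x4, takes a point from camera to tool coordinates, whose origin is the TCP and whose axes are the flange's). Camera axes: x right, y down, z forward; pixel columns grow to the right and rows downward; lengths in m; the calibration is good to about 2 mm. A picture is of the moment at which its call begins: read the wrist's pose just before it. There is no depth.
- job.finish_job(): hands the job in; it is judged then, once.
The state is a dict: "t": time; "q": joint angles; "dq": joint speeds; "effort": joint torques, N m; "tool_pos": TCP position; "tool_rot": TCP orientation; "contact_force": force on the tool from outside, world axes, zero at the start; "wrist_torque": the same for the moment, N m; "opening": finger opening in m; "grip_force": force on a finger pad.
Only numpy, scipy, OpenCV 4.12 (cv2) and the standard library are available. Lean on these libraries where they do the work, as an engineer would, in place of code of your own. Each camera call takes 0.05 s, during which the arm holds its last target. There are 200 camera calls.

## Task

Two centrifuge buckets stand upside down on their knock-out stands, each with a plastic tube insert stuck inside. Take the green-handled pusher from its holder and push the orange insert out through the round hole in the top of its bucket so that it drops onto the stand below; leave the pusher standing in that hole, its steel flange down on the bucket. Leave the blue insert stuck in its own bucket.

Things in the scene. Friction and masses are not known exactly. Their poses are not given: they have to be found in the camera images.
- pusher: Loose upright tool, 0.16 kg: green round handle 28 mm wide, 60 tall, on a steel flange disc 50 mm wide, 6 thick; below it a steel rod 12 mm wide, 45 long. Origin: centre of flange underside, z up: handle 6 to 66 mm above (grip at 35 to 40), flat rod tip 45 below. At first the rod hangs in a 20 mm hole of a white block 70 x 70 x 55 mm, flange on its top; lift straight up over 50 mm to free it.
- orange_bucket: Fixed upturned aluminium bucket 84 x 84 x 50 mm on a grey stand (base 110 x 100). Origin: centre of stand's underside, on the table, z up. Flat bucket top 105 mm above it; round access hole 32 mm wide in the top's centre, straight above the origin, plate 6 mm thick. Open mouth below at 55 mm, pad at 6 mm. Orange shows in the hole and wall windows. A like bucket holds the blue insert.
- orange_insert: Loose orange plastic block 68 x 68 x 40 mm, two sides notched below a rim 10 mm thick at its top; 0.12 kg. Origin: centre of underside, z up. At first underside 58 mm above the table, flat top 7 mm below the bucket's top, held by two spring clips under the rim. A push of 6 to 10 N on its top bends them; after 10 to 20 mm it falls to the pad. It is surely out once the pusher's flange is down.
- blue_insert: Blue insert of the same shape, size, origin and start height, stuck in the other bucket. To be left where it is.
There are look-alikes about, which are no part of the job. Leave any red look-alike of the pusher alone.

How it is judged:
On the way, in this order (a step that is already met when the one before it is completed fails the run):
1. the pusher presses on the orange insert while it is still stuck in its bucket (contact force between pusher and orange_insert above 1 N and z of orange_insert in the frame of orange_bucket above 0.045 m), for 0.02 s.
2. the orange insert has dropped onto the pad of its stand (z of orange_insert in the frame of orange_bucket below 0.016 m), for 0.1 s.
At the end, for the whole second after the job is handed in: Orange insert at rest on its stand's pad (underside under 16 mm up, within 30 mm of the bucket's axis); pusher at rest in the orange bucket's hole, flange on its top (8 mm in height, 15 mm off axis, 10 degrees off upright at most); blue insert within 12 mm of its start (z of orange_insert in the frame of orange_bucket below 0.016 m and horizontal distance between orange_insert and orange_bucket below 0.03 m and linear speed of each of orange_insert, pusher below 0.02 m/s and horizontal distance between pusher and orange_bucket below 0.015 m and z of pusher in the frame of orange_bucket between 0.095 and 0.113 m and angle between pusher's own z axis and vertical below 0.17 rad and distance of blue_insert from where it was at the start of the episode below 0.012 m); the robot touches nothing.
It fails at once if the blue insert is pushed out of its place (moved more than 12 mm) (distance of blue_insert from where it was at the start of the episode above 0.012 m).
It also fails if it takes over 43 s, if anything falls off the work surface, if the arm or the gripper's body presses on something with over 40 N, if the wrist force passes 120 N, or if a joint passes its speed limit or range.

## Working session

There is one attempt and no reset: what is moved stays moved. The work goes in short steps, Python scripts to look and compute and a shell command to move; the robot and the scene stay as the last step left them, time stands still between calls to the robot, and variables do not carry over. Pictures are saved under pics/ and viewed, at most 10 in all, crops included, and the job is handed in when it is done.

```bash
mkdir -p pics; ls; python3 - <<'E'
from station import ctrl, optics, job
import cv2,pickle
o=ctrl.get_obs(); print(o)
for n in("scene","top"):
    d=optics.get_image(n); cv2.imwrite(f"pics/{n}0.png",d["image"]); pickle.dump(d,open(f"{n}0.pkl","wb"))
    print(n,d["fx"],d["cx"],d["cy"],d["rvec"],d["tvec"])
E
```

```text
pics
{'t': 0.0, 'q': array([-1.41301844e+00,  5.33932533e-02,  1.61433556e+00, -2.85164999e-05,
        1.47597469e+00, -1.19013939e-01]), 'dq': array([ 0.00027028,  0.00088739,  0.00053684, -0.0002721 , -0.00073692,
       -0.00086228]), 'effort': array([-3.07502805e-04, -3.93684018e+01, -3.70172989e+01, -2.03419104e-04,
        7.01311394e-03,  1.14133258e-05]), 'tool_pos': array([ 0.170671  , -0.60054179,  0.21001567]), 'tool_rot': array([-3.10946419e+00, -4.33110152e-01,  1.08767419e-04]), 'contact_force': array([ 0.49965088, -0.34212024, -1.67824154]), 'wrist_torque': array([-0.03824109, -0.00658541,  0.00571731]), 'grip_force': 0.0, 'opening': 0.08554920727193759}
scene 448.6809697933036 329.4044354769118 237.87366358994484 [ 1.66859855  1.818346   -0.76419587] [ 0.06219449 -0.33423045  1.20681039]
top 501.0307782075613 317.7090926380701 241.5713459979065 [ 2.19096198 -2.18261411  0.02477907] [-0.00100862  0.58102226  0.87990771]
```

View pics/top0.png

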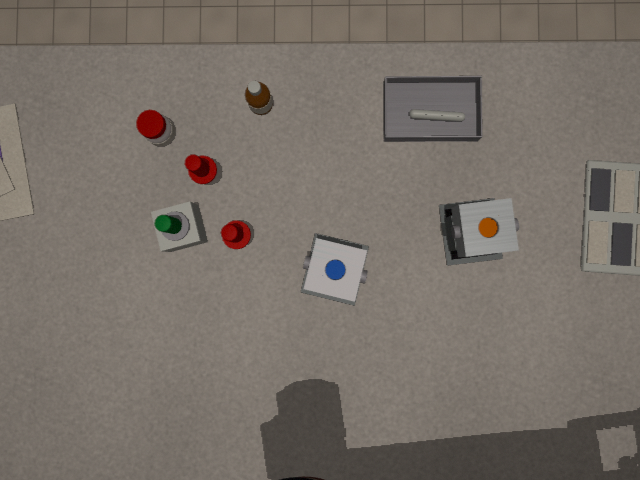

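View pics/scene0.png

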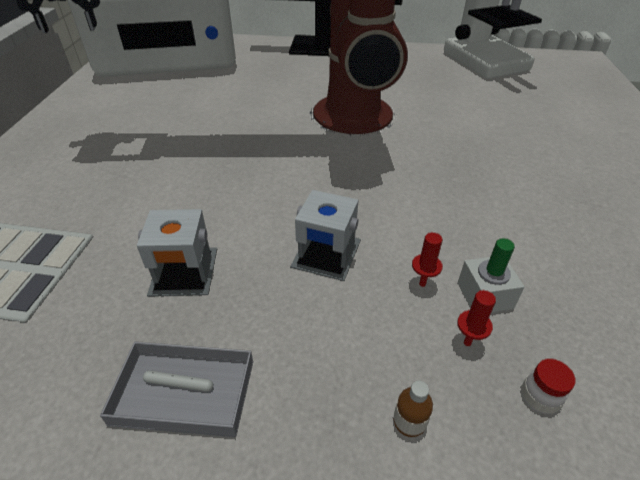

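The top view shows the green handle at about (166,223), red look-alikes at (232,233) and (199,167), the blue hole at (335,270) and the orange hole at (488,228). In the scene view the green handle is at (500,258) and the orange hole at (171,228).

```bash
cat >h.py <<'E'
import cv2,numpy as np
from scipy.spatial.transform import Rotation as R
def blobs(im,col):
    h=cv2.cvtColor(im,cv2.COLOR_BGR2HSV); lo,hi={'green':((60,120,40),(90,255,255)),'orange':((8,170,120),(20,255,255)),'red':((0,200,60),(3,255,255)),'blue':((100,150,80),(125,255,255))}[col]
    n,_,s,c=cv2.connectedComponentsWithStats(cv2.inRange(h,lo,hi))
    return [(c[i].round(1),s[i].tolist()) for i in range(1,n) if s[i,4]>60]
def cam(d,o=None):
    "camera centre and rotation (camera->world)"
    if 'mount' in d:
        T=np.eye(4);T[:3,:3]=R.from_rotvec(o['tool_rot']).as_matrix();T[:3,3]=o['tool_pos'];T=T@np.array(d['mount']);return T[:3,3],T[:3,:3]
    M=R.from_rotvec(np.ravel(d['rvec'])).as_matrix().T; return -M@np.ravel(d['tvec']),M
def ray(d,uv,o=None):
    c,M=cam(d,o); return c,M@np.array([(uv[0]-d['cx'])/d['fx'],(uv[1]-d['cy'])/d['fy'],1])
def plane(d,uv,z,o=None):
    c,v=ray(d,uv,o); return c+v*(z-c[2])/v[2]
def cross(r1,r2):
    A=np.c_[r1[1],-r2[1]]; s=np.linalg.lstsq(A,r2[0]-r1[0],rcond=None)[0]
    a,b=r1[0]+s[0]*r1[1],r2[0]+s[1]*r2[1]; return (a+b)/2,np.linalg.norm(a-b)
E
python3 - <<'E'
import pickle; from h import *
D={n:pickle.load(open(n+'0.pkl','rb')) for n in('scene','top')}
for c in('green','orange','red','blue'):
    for n in D: print(c,n,*blobs(D[n]['image'],c),sep='\n  ')
g={n:blobs(D[n]['image'],'green')[0][0] for n in D}
print('green',cross(ray(D['top'],g['top']),ray(D['scene'],g['scene'])), plane(D['top'],g['top'],.105),plane(D['scene'],g['scene'],.091))
for n in D:
  for c in('orange','blue'):
    for b in blobs(D[n]['image'],c): print(c,n,plane(D[n],b[0],.102))
for b in blobs(D['top']['image'],'red'): print('red',plane(D['top'],b[0],.07))
E
```

```text
green
  scene
  (array([500. , 256.8]), [487, 239, 27, 37, 615])
green
  top
  (array([163.4, 223.1]), [155, 215, 17, 18, 231])
orange
  scene
  (array([170.5, 227.9]), [162, 223, 18, 10, 127])
orange
  top
  (array([487.4, 227.1]), [479, 218, 18, 19, 269])
red
  scene
  (array([428.4, 258.4]), [413, 233, 29, 53, 647])
  (array([477.5, 317.7]), [458, 291, 37, 55, 887])
  (array([555.1, 376.7]), [536, 360, 38, 36, 907])
red
  top
  (array([150. , 123.5]), [137, 110, 27, 29, 585])
  (array([200.4, 168.5]), [185, 155, 32, 29, 571])
  (array([235.5, 234.6]), [221, 221, 30, 28, 550])
blue
  scene
  (array([327. , 210.3]), [319, 206, 17, 9, 114])
blue
  top
  (array([335. , 269.3]), [326, 260, 19, 20, 289])
green (array([0.60638871, 0.24939719, 0.09364068]), np.float64(0.005174789720103589)) [0.60583819 0.24830296 0.105     ] [0.60423035 0.24783059 0.091     ]
orange scene [ 0.60093194 -0.27084191  0.102     ]
blue scene [ 0.53254175 -0.02714536  0.102     ]
orange top [ 0.60095073 -0.27152804  0.102     ]
blue top [ 0.53262284 -0.02873241  0.102     ]
red [0.7785603  0.28614707 0.07      ]
red [0.70139669 0.1987397  0.07      ]
red [0.58967147 0.13784102 0.07      ]
```

```bash
cat >>h.py <<'E'
def togo(o,p,yaw=None):
    "tool-frame shift and turn to TCP position p, pointing straight down with tool x at yaw (world)"
    M=R.from_rotvec(o['tool_rot']); x=M.as_matrix()[:,0]; y0=np.arctan2(x[1],x[0]) if yaw is None else yaw
    T=R.from_euler('z',y0)*R.from_euler('x',np.pi)
    print('t %.2f pos'%o['t'],o['tool_pos'].round(4),'yaw %.3f'%np.arctan2(x[1],x[0]),'shift',M.inv().apply(np.array(p)-o['tool_pos']).round(4),'turn',(M.inv()*T).as_rotvec().round(4),'F',o['contact_force'].round(1))
E
for i in 1; do :; done
python3 -m jog '[[[0.16,-0.172,-0.02],[0,0,0]],[[0.16,-0.172,-0.02],[0,0,0]],[[0.16,-0.172,-0.02],[0,0,0]],[[0.16,-0.172,-0.02],[0,0,0]],[[0.16,-0.172,-0.02],[0,0,0]]]' 0.8
python3 -m jog '[[[0.16,-0.172,-0.02],[0,0,0]],[[0.16,-0.172,-0.02],[0,0,0]],[[0.16,-0.172,-0.02],[0,0,0]],[[0.16,-0.172,-0.02],[0,0,0]],[[0.16,-0.172,-0.02],[0,0,0]]]'
python3 -m jog '[[[0.16,-0.172,0],[0,0,0]],[[0.16,-0.172,0],[0,0,0]],[[0.16,-0.172,0],[0,0,0]],[[0.16,-0.172,0],[0,0,0]],[[0.16,-0.172,0],[0,0,0]]]'
python3 -c "
from h import *;from station import ctrl
togo(ctrl.get_obs(),[.6,.25,.25])"
```

```text
t: 0.6
tool_pos: [0.2785, -0.3894, 0.231]
tool_rot: [-3.111, -0.435, -0.0]
contact_force: [0.8, -1.0, 1.1]
opening: 0.0681
grip_force: 0.0
t: 1.1
tool_pos: [0.3852, -0.1802, 0.2513]
tool_rot: [-3.111, -0.436, -0.001]
contact_force: [0.0, -0.9, 0.2]
opening: 0.0686
grip_force: 0.0
t: 1.6
tool_pos: [0.4919, 0.0292, 0.2509]
tool_rot: [-3.111, -0.437, 0.0]
contact_force: [0.5, -0.3, 0.2]
opening: 0.0686
grip_force: 0.0
t 1.60 pos [0.4919 0.0292 0.2509] yaw 0.279 shift [ 0.1647 -0.1824  0.0009] turn [-0.0005  0.0002 -0.    ] F [ 0.5 -0.3  0.2]
```

```bash

python3 -m jog '[[[0.165,-0.182,0],[0,0,0]],[[0.165,-0.182,0],[0,0,0]],[[0.165,-0.182,0],[0,0,0]],[[0.165,-0.182,0],[0,0,0]],[[0.165,-0.182,0],[0,0,0]]]'
python3 -m jog '[[[0,0,0],[0,0,0]],[[0,0,0],[0,0,0]]]'
python3 - <<'E'
from h import *;from station import ctrl,optics; import pickle
o=ctrl.get_obs(); d=optics.get_image('wrist'); cv2.imwrite('pics/w1.png',d['image']); pickle.dump((o,d),open('w1.pkl','wb'))
print(d['mount']); togo(o,[.605,.248,.073])
for b in blobs(d['image'],'green'): print(b,plane(d,b[0],.121,o),plane(d,b[0],.091,o))
E
```

```text
t: 2.1
tool_pos: [0.6008, 0.2488, 0.2505]
tool_rot: [3.111, 0.435, -0.002]
contact_force: [0.5, -0.4, 0.1]
opening: 0.0686
grip_force: 0.0
t: 2.3
tool_pos: [0.6002, 0.2472, 0.2499]
tool_rot: [3.111, 0.436, -0.004]
contact_force: [-0.6, -0.4, -0.1]
opening: 0.0685
grip_force: 0.0
[[-1.06728279e-03 -9.45722116e-01 -3.24974675e-01  8.35308575e-02]
 [ 9.99998996e-01 -1.31238899e-03  5.35037295e-04  8.79172969e-04]
 [-9.32489789e-04 -3.24973778e-01  9.45722567e-01 -1.61971384e-01]
 [ 0.00000000e+00  0.00000000e+00  0.00000000e+00  1.00000000e+00]]
t 2.30 pos [0.6002 0.2472 0.2499] yaw 0.278 shift [0.0053 0.0005 0.1769] turn [0.0003 0.0025 0.    ] F [-0.6 -0.4 -0.1]
(array([321.2, 202. ]), [307, 181, 30, 42, 1018]) [0.61153973 0.24752114 0.121     ] [0.60436255 0.24525422 0.091     ]
```

View pics/w1.png

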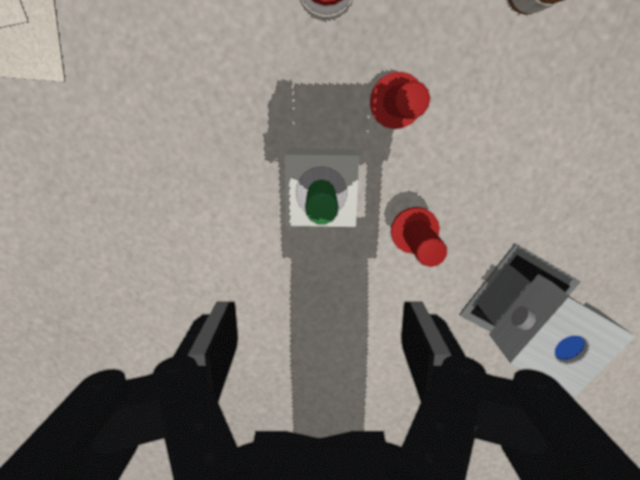

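The wrist view shows the green handle at (321,202), midway between the fingers. The red ones at (420,235) and (400,98) are clear of the fingers' path down.

```bash

python3 -m jog '[[[0.004,0.002,0.04],[0,0,0]],[[0.004,0.002,0.08],[0,0.0025,0]],[[0.004,0.002,0.12],[0,0.0025,0]],[[0.004,0.002,0.16],[0,0.0025,0]],[[0.004,0.002,0.178],[0,0.0025,0]]]' 
python3 -m jog '[[[0,0,0],[0,0,0]],[[0,0,0],[0,0,0]]]'
python3 -m jog '[[[0,0,0],[0,0,0]],[[0,0,0],[0,0,0]],[[0,0,0],[0,0,0]],[[0,0,0],[0,0,0]],[[0,0,0],[0,0,0]]]' 0.1 50
python3 -m jog '[[[0,0,0],[0,0,0]],[[0,0,0],[0,0,0]]]'
```

```text
t: 2.85
tool_pos: [0.6018, 0.2434, 0.0689]
tool_rot: [3.111, 0.431, -0.007]
contact_force: [-1.6, -0.1, -0.9]
opening: 0.068
grip_force: 0.0
t: 3.05
tool_pos: [0.6059, 0.2454, 0.0752]
tool_rot: [-3.111, -0.432, -0.008]
contact_force: [-0.8, 0.6, 0.6]
opening: 0.0681
grip_force: 0.0
t: 3.55
tool_pos: [0.6062, 0.2462, 0.0756]
tool_rot: [-3.111, -0.434, -0.009]
contact_force: [-0.8, 0.3, 5.7]
opening: 0.0267
grip_force: 49.0
t: 3.75
tool_pos: [0.6062, 0.2463, 0.0756]
tool_rot: [-3.111, -0.434, -0.009]
contact_force: [-0.7, 0.8, 6.8]
opening: 0.0267
grip_force: 49.0
```

```bash

python3 -m jog '[[[0,0,-0.02],[0,0,0]],[[0,0,-0.05],[0,0,0]],[[0,0,-0.09],[0,0,0]],[[0,0,-0.13],[0,0,0]],[[0,0,-0.16],[0,0,0]]]' 
python3 -m jog '[[[0,0,0],[0,0,0]],[[0,0,0],[0,0,0]],[[0,0,0],[0,0,0]]]'
python3 - <<'E'
from h import *;from station import ctrl,optics; import pickle
o=ctrl.get_obs(); togo(o,[.601,-.271,.235])
D={n:optics.get_image(n) for n in('scene','top','wrist')}; pickle.dump((o,D),open('s2.pkl','wb'))
for n in D:
  print(n,*blobs(D[n]['image'],'green'))
s=D['scene']['image']; w=D['wrist']['image']
cv2.imwrite('pics/c2.png',np.hstack([cv2.resize(s[100:340,380:640],(520,480)),w[:, 180:460]]))
E
```

```text
t: 4.25
tool_pos: [0.6048, 0.2457, 0.236]
tool_rot: [-3.111, -0.434, -0.007]
contact_force: [0.7, 1.0, -0.5]
opening: 0.0261
grip_force: 49.5
t: 4.55
tool_pos: [0.6033, 0.2452, 0.2304]
tool_rot: [3.111, 0.433, -0.003]
contact_force: [-0.5, 0.9, -1.9]
opening: 0.0269
grip_force: 49.5
t 4.55 pos [0.6033 0.2452 0.2304] yaw 0.277 shift [-0.1433  0.4959 -0.0043] turn [0.0001 0.0018 0.    ] F [-0.5  0.9 -1.9]
scene (array([532.9, 175.3]), [515, 150, 35, 47, 760])
top
wrist (array([318.7, 317.4]), [283, 256, 73, 117, 6621])
```

View pics/c2.png

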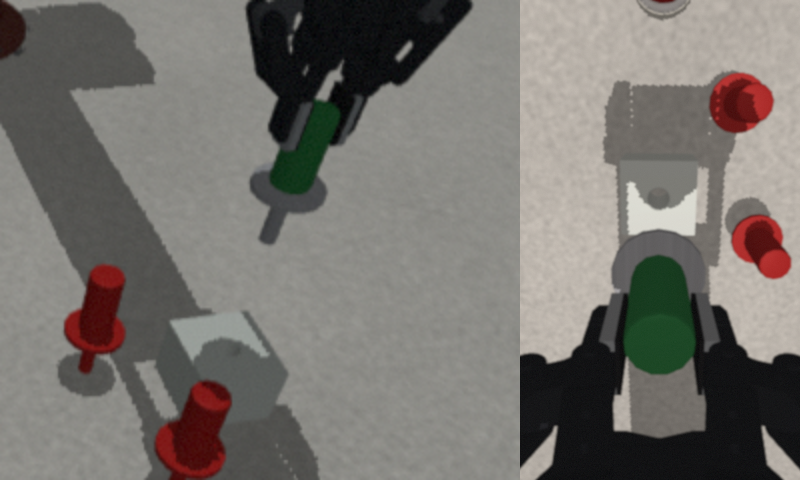

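The pusher is held upright with its rod clear of the block, and the flange's front edge is at wrist pixel (319,231). Next I carry it across to the orange bucket.

```bash

python3 - <<'E'
import pickle; from h import *
o,D=pickle.load(open('s2.pkl','rb')); d=D['wrist']; m=np.array(d['mount'])
for uv in((319,231),(272,275),(365,275)):
    v=m[:3,:3]@[(uv[0]-d['cx'])/d['fx'],(uv[1]-d['cy'])/d['fy'],1]; c=m[:3,3]; print((c+v*(.0146-c[2])/v[2]).round(4))
E
python3 -m jog '[[[-0.01,0.033,0],[0,0,0]],[[-0.019,0.066,0],[0,0,0]],[[-0.029,0.1,0],[0,0,0]],[[-0.038,0.133,0],[0,0,0]],[[-0.048,0.165,0],[0,0.002,0]]]' 
python3 -m jog '[[[-0.01,0.033,0],[0,0,0]],[[-0.019,0.066,0],[0,0,0]],[[-0.029,0.1,0],[0,0,0]],[[-0.038,0.133,0],[0,0,0]],[[-0.048,0.165,0],[0,0,0]]]' 
python3 -m jog '[[[-0.01,0.033,0],[0,0,0]],[[-0.019,0.066,0],[0,0,0]],[[-0.029,0.1,0],[0,0,0]],[[-0.038,0.133,0],[0,0,0]],[[-0.048,0.165,0],[0,0,0]]]' 
python3 -m jog '[[[0,0,0],[0,0,0]],[[0,0,0],[0,0,0]],[[0,0,0],[0,0,0]]]'
python3 - <<'E'
from h import *;from station import ctrl,optics; import pickle
o=ctrl.get_obs(); togo(o,[.601,-.271,.2])
d=optics.get_image('wrist'); cv2.imwrite('pics/w3.png',d['image']); pickle.dump((o,d),open('w3.pkl','wb'))
for b in blobs(d['image'],'orange'): print(b,plane(d,b[0],.102,o))
E
```

```text
[0.0249 0.001  0.0146]
[ 0.001  -0.0234  0.0146]
[0.0009 0.0247 0.0146]
t: 5.2
tool_pos: [0.6028, 0.0723, 0.2318]
tool_rot: [-3.111, -0.433, -0.004]
contact_force: [0.3, -0.1, -0.7]
opening: 0.0267
grip_force: 49.6
t: 5.7
tool_pos: [0.6017, -0.0994, 0.2316]
tool_rot: [-3.11, -0.433, -0.004]
contact_force: [0.5, -0.4, -1.7]
opening: 0.0266
grip_force: 49.6
t: 6.2
tool_pos: [0.6007, -0.2712, 0.2313]
tool_rot: [-3.11, -0.433, -0.005]
contact_force: [-0.5, 0.2, -0.7]
opening: 0.0266
grip_force: 49.6
t: 6.5
tool_pos: [0.6011, -0.269, 0.2319]
tool_rot: [-3.11, -0.434, -0.006]
contact_force: [-0.6, 0.2, -1.1]
opening: 0.0264
grip_force: 49.8
t 6.50 pos [ 0.6011 -0.269   0.2319] yaw 0.277 shift [-0.0008  0.002   0.0319] turn [-0.0013 -0.0038  0.    ] F [-0.6  0.2 -1.1]
(array([320.5, 214.3]), [304, 200, 35, 29, 708]) [ 0.60299258 -0.2705914   0.102     ]
```

View pics/w3.png

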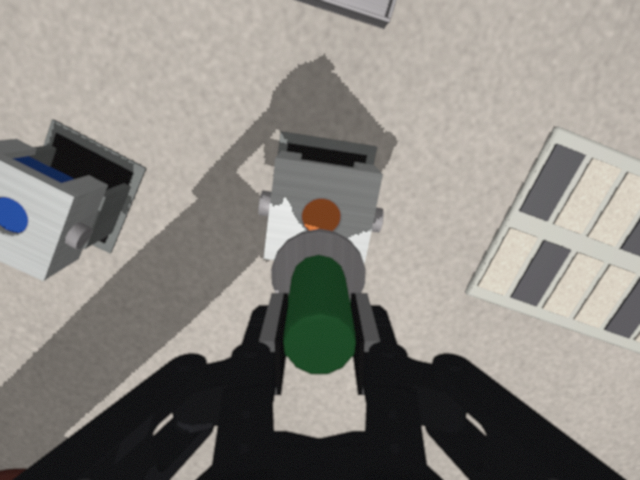

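The orange hole is at (321,214), right under the flange. The flange is centred in the grip to within 1 mm.

```bash

python3 -m jog '[[[0,0.002,0.015],[0,-0.004,0]],[[0,0.002,0.03],[0,-0.004,0]],[[0,0.002,0.045],[0,-0.004,0]],[[0,0.002,0.055],[0,-0.004,0]],[[0,0.002,0.055],[0,-0.004,0]]]' - 70
python3 -m jog '[[[0,0,0],[0,0,0]],[[0,0,0],[0,0,0]],[[0,0,0],[0,0,0]]]'
python3 -c "
from h import *;from station import ctrl
togo(ctrl.get_obs(),[.6015,-.271,.166])"
```

```text
t: 7.05
tool_pos: [0.6006, -0.2708, 0.1741]
tool_rot: [-3.108, -0.433, 0.006]
contact_force: [-0.0, 0.1, -2.0]
opening: 0.0261
grip_force: 69.1
t: 7.35
tool_pos: [0.6026, -0.2722, 0.179]
tool_rot: [3.11, 0.433, 0.003]
contact_force: [-0.1, -0.2, -1.7]
opening: 0.0261
grip_force: 69.1
t 7.35 pos [ 0.6026 -0.2722  0.179 ] yaw 0.277 shift [-0.0007 -0.0014  0.013 ] turn [ 0.0014 -0.0019 -0.    ] F [-0.1 -0.2 -1.7]
```

```bash

python3 -m jog '[[[-0.001,-0.001,0.004],[0,0,0]],[[-0.001,-0.001,0.008],[0,0,0]],[[-0.001,-0.001,0.012],[0,0,0]],[[-0.001,-0.001,0.015],[0,0,0]],[[-0.001,-0.001,0.018],[0,0,0]]]'
python3 -m jog '[[[0,0,0.003],[0,0,0]],[[0,0,0.006],[0,0,0]],[[0,0,0.009],[0,0,0]],[[0,0,0.012],[0,0,0]],[[0,0,0.015],[0,0,0]]]'
python3 -m jog '[[[0,0,0.002],[0,0,0]],[[0,0,0.004],[0,0,0]],[[0,0,0.006],[0,0,0]],[[0,0,0.008],[0,0,0]],[[0,0,0.01],[0,0,0]]]'
```

```text
t: 7.85
tool_pos: [0.6013, -0.2713, 0.1612]
tool_rot: [3.111, 0.433, 0.003]
contact_force: [-1.3, 1.0, 5.9]
opening: 0.0258
grip_force: 70.3
t: 8.35
tool_pos: [0.6005, -0.2711, 0.1437]
tool_rot: [-3.111, -0.433, 0.001]
contact_force: [-0.1, -0.2, -1.7]
opening: 0.0261
grip_force: 69.6
t: 8.85
tool_pos: [0.6009, -0.2711, 0.1346]
tool_rot: [-3.112, -0.433, -0.001]
contact_force: [-0.4, -0.6, -0.8]
opening: 0.0259
grip_force: 69.6
```

Contact came at the expected height, then the force dropped, so the insert has fallen. Next I lower the flange onto the bucket.

```bash

python3 -m jog '[[[0,0,0.002],[0,0,0]],[[0,0,0.004],[0,0,0]],[[0,0,0.006],[0,0,0]],[[0,0,0.007],[0,0,0]],[[0,0,0.008],[0,0,0]]]'
python3 -m jog '[[[0,0,0.0],[0,0,0]],[[0,0,0.001],[0,0,0]]]'
```

```text
t: 9.35
tool_pos: [0.6008, -0.2711, 0.1267]
tool_rot: [-3.111, -0.433, -0.001]
contact_force: [0.6, -0.4, -1.2]
opening: 0.0256
grip_force: 69.6
t: 9.55
tool_pos: [0.601, -0.2712, 0.1259]
tool_rot: [3.111, 0.433, 0.001]
contact_force: [-0.6, -0.8, -1.5]
opening: 0.0262
grip_force: 69.6
```

```bash

python3 -m jog '[[[0,0,0.001],[0,0,0]],[[0,0,0.001],[0,0,0]],[[0,0,0.002],[0,0,0]],[[0,0,0.002],[0,0,0]]]'
```

```text
t: 9.95
tool_pos: [0.6012, -0.2712, 0.1258]
tool_rot: [3.111, 0.433, 0.002]
contact_force: [-3.9, 2.6, 7.8]
opening: 0.0262
grip_force: 70.4
```

```bash

python3 -m jog '[[[0,0,0],[0,0,0]],[[0,0,0],[0,0,0]],[[0,0,0],[0,0,0]],[[0,0,0],[0,0,0]],[[0,0,0],[0,0,0]]]' 0.8
python3 -m jog '[[[0,0,-0.02],[0,0,0]],[[0,0,-0.05],[0,0,0]],[[0,0,-0.09],[0,0,0]],[[0,0,-0.13],[0,0,0]],[[0,0,-0.17],[0,0,0]]]'
python3 -m jog '[[[-0.05,0,0],[0,0,0]],[[-0.1,0,0],[0,0,0]],[[-0.1,0,0],[0,0,0]],[[-0.1,0,0],[0,0,0]]]'
python3 - <<'E'
from h import *;from station import ctrl,optics
D={n:optics.get_image(n) for n in('scene','top')}
for n in D: print(n,blobs(D[n]['image'],'green'),blobs(D[n]['image'],'orange'))
g=[blobs(D[n]['image'],'green') for n in('top','scene')]
if all(g): print(cross(ray(D['top'],g[0][0][0]),ray(D['scene'],g[1][0][0])))
cv2.imwrite('pics/s4.png',cv2.resize(D['scene']['image'][120:320,80:400],(800,500)))
E
```

```text
t: 10.45
tool_pos: [0.6008, -0.2711, 0.1234]
tool_rot: [-3.111, -0.433, -0.0]
contact_force: [-0.1, -0.3, -0.3]
opening: 0.0684
grip_force: 0.0
t: 10.95
tool_pos: [0.6006, -0.271, 0.2951]
tool_rot: [-3.111, -0.433, -0.001]
contact_force: [-0.1, -0.4, 0.3]
opening: 0.0685
grip_force: 0.0
t: 11.35
tool_pos: [0.5039, -0.2987, 0.2938]
tool_rot: [3.112, 0.431, 0.002]
contact_force: [0.5, 0.1, 0.1]
opening: 0.0682
grip_force: 0.0
scene [(array([164.2, 208.5]), [152, 190, 25, 38, 643])] []
top [(array([502.3, 223.9]), [494, 216, 18, 17, 250])] []
(array([ 0.60156352, -0.27617235,  0.14305515]), np.float64(0.009533146445404988))
```

View pics/s4.png

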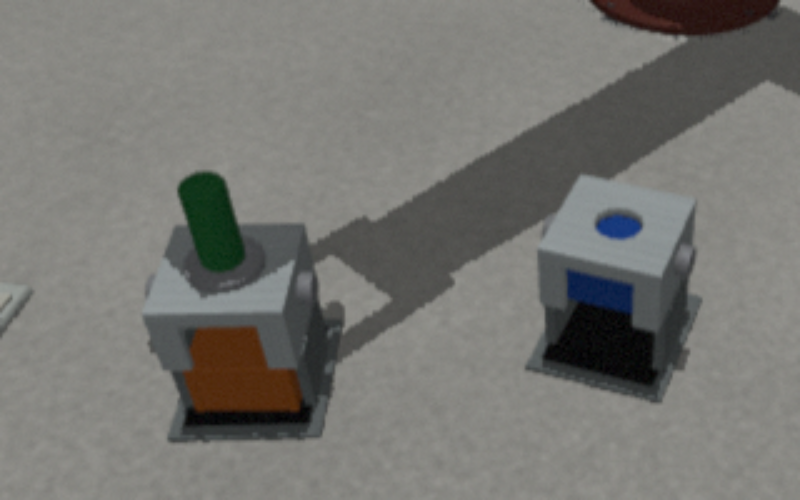

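The pusher stands upright in the hole with its flange down. The orange insert fills the space just above the pad, its lower edge at crop (245,410), and blue is unmoved. One quick numeric check of the insert's height.

```bash
python3 - <<'E'
from h import *;import pickle
d=pickle.load(open('scene0.pkl','rb'))
for c in((190,410),(300,410),(245,410)):
    uv=(80+c[0]*.4,120+c[1]*.4)
    for z in(.006,.016): print(z,plane(d,uv,z).round(3))
E
```

```text
0.006 [ 0.638 -0.305  0.006]
0.016 [ 0.647 -0.299  0.016]
0.006 [ 0.632 -0.232  0.006]
0.016 [ 0.64  -0.228  0.016]
0.006 [ 0.635 -0.268  0.006]
0.016 [ 0.643 -0.263  0.016]
```

The lower edge comes out at x = 0.635 for z = 6 mm, exactly 34 mm from the axis, so the insert is resting on the pad.

```bash
python3 -c "
from station import job; print(job.finish_job())"
```

```text
the job is handed in; nothing more can be done
None
```

The job is handed in (no verdict came back): the camera check showed the orange insert on its pad, the pusher upright in the orange bucket's hole with its flange down, and the blue insert still in its bucket.

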